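# Park the spring plunger and draw out the die slide

### The job

On the goldsmith's green die slide, pull up the red knob of the spring plunger, twist it counter-clockwise and feel for its rest notch, without forcing its cross pin, so that with your hand off it stays retracted in the notch. Then slide the steel carriage by its black post all the way out to its stop and let go. Leave the other things on the bench alone.

Things in the scene. Friction and masses are not known exactly. Their poses are not given: they have to be found in the camera images.
- fixture: the die slide, fixed to the bench: green base plate 140 (x) x 330 (y) x 20 mm, two steel guides along y, and a green bridge 136 x 44 mm, top at 66 mm height, across the carriage at y = -50 mm. Origin: underside centre of the base, on the bench top; z up; +y is the way the carriage slides out, x across it. Its place and yaw (up to 0.4 rad either way) differ each time
- knob (a point): the plunger's red knob: a flat upright wing 34 (its own x) x 14 (y) x 30 mm high (z), origin at its centre, on the plunger's vertical axis (fixture x = 0, y = -50 mm), 115 mm above the bench when down. Its underside is 14 mm above the brass rims of the collar when down. Pinch it across its 14 mm; it lifts and twists with the plunger
- cross_pin (a point): steel cross pin, 44 mm long, 5 mm thick, along the knob's x axis, 42 mm below the knob's centre, moving rigidly with the knob; origin at its middle. Down, it lies between the collar's two cams. Lifted over 15.5 mm it passes above their rims. Within about 0.1 rad of the notch's middle it drops in. More than 40 N on it damages it
- collar_centre (a point): point on the plunger axis at rim height (86 mm); axes as the fixture's, they do not show how the collar is turned. Round it on the bridge, two opposite cams 14 to 22 mm from the axis; met in this order counter-clockwise: brass rim 4 mm wide, notch 6.6 mm wide, 4 mm deep, flat floor, brass rim, dark stop post 5 mm higher, struck about 0.3 rad past the notch
- lock_pin (a point): foot of the plunger, a steel pin of 10 mm diameter; origin at its lower end. Down, it stands 7 mm deep in a slot of the carriage and locks it; from 7 mm lift on the carriage is free. Shoving the carriage against it with more than 40 N damages it
- lift (a joint): lift of the plunger, m: 0 down (locked), 0.0115 resting in the rest notch, 0.0155 resting on a brass rim, 0.021 its upper stop. A spring pulls it down with 7.6 N at 0 to 10.5 N at the rim, plus 1.2 N of weight
- twist (a joint): twist of the plunger, rad, growing counter-clockwise seen from above; 0 when the knob's x axis lies along the fixture's x axis; starts within 0.1 of 0. The collar is set differently each time: the rest notch lies anywhere between 0.8 and 1.5 and must be felt (or seen)
- handle_grip (a point): centre of the gripping part of the carriage's black upright post: 24 mm diameter, from 58 to 88 mm above the bench, this point at 71 mm, fixture x = 0; at y = +60 mm with the carriage home, at y = +120 mm when fully out
- carriage (a joint): how far the carriage is slid out along the fixture's +y, m: 0 home (locked), 0.060 at its outer stop; stays where left, about 3 N of sliding friction
- die_steel: bystander: spare steel die, 42 mm diameter, 18 mm high; origin at its underside
- die_brass: bystander: spare brass die, 42 mm diameter, 18 mm high; origin at its underside
- jar: bystander: amber jar, 60 mm diameter, 90 mm high; origin at its underside
- bench_block: bystander: steel bench block 80 x 80 x 25 mm; origin at its underside
- mug: bystander: white mug, 80 mm diameter, 90 mm high; origin at its underside

How it is judged:
By the outcome, as a careful person would: the job done as asked, in the order asked, and still so for the second after the job is handed in, with the robot touching nothing.
It also fails if it takes over 61 s, if anything falls off the work surface, if the arm or the gripper's body presses on something with over 40 N, if the wrist force passes 120 N, or if a joint passes its speed limit or range.

### The arm

A 7-joint arm with a two-finger parallel gripper is mounted at the origin on the work surface. World frame = base frame: x ahead of the robot, y to its left, z up, the work surface at z = 0. Lengths are in m, angles in rad, forces in N, time in s.
With the tool pointing down it reaches from about 0.35 to 0.9 m from the base axis. Payload 8.1 kg.
Tool frame: the origin (TCP) lies at the centre of the arm's flange, where the gripper is bolted on; the fingertips stand 178 mm ahead of it and the grasp point (between the pads) lies 159 mm ahead of it; z points along the fingers, y is the line along which they close (so a half turn about z gives the same grasp; the last joint's range is limited). The gripper opens to 92 mm and grips with 3 to 60 N. Pads are 19 mm wide; open, the fingers measure 130 mm over their backs; the gripper's body (75 mm by 190 mm) begins 47 mm behind the grasp point.
Start: joints at [-1.412, 0.434, 0.025, 1.573, -0.012, 1.134, -0.075], TCP at [0.162, 0.604, 0.405] pointing down, gripper open.
Joint ranges: [-2.62, 2.62], [-0.44, 2.09], [-1.27, 1.32], [0.08, 2.57], [-1.32, 4.46], [0.12, 2], [-2.74, 2.74]. Speed limits (rad/s): [2.22, 2.22, 3.01, 3.01, 3.14, 3.14, 3.14].

### API

Orientations are given as a rotation vector (axis times angle).
In Python, from cell import arm gives the robot as it stands. The module is installed in compiled form; this text tells all that it offers.
- The arm moves only by the shell command python3 -m inch 'ROWS' [FORCE]. ROWS is text: rows parted by semicolons, each of 5 numbers parted by spaces: the shift along the tool's x, y, z in m, then the turn about the tool's z in rad, then the finger opening in m, from 0 to 0.0918. In form: x y z roll fingers; .... A call has 1 to 5 rows; each row is the pose to reach, as a shift and turn from the pose commanded when the call began, along the tool's axes at that moment; what a row does not reach only later rows make up. A row lasts 1/10 s, in which the tool goes at most 50 mm and 8.59 degrees, less where a joint would pass 70% of its speed; a pose out of reach is approached as far as the arm can. A call with a gripper value outside its range is refused whole. The fingers move at their own pace and stop on an object; FORCE is the grip in N (left out, the last holds). Time passes only in rows, so rows that repeat a pose let the fingers close. It gives the time, the measured TCP pose, the force, the opening and the grip force at its end, in the units of the state.
- arm.observe(): the state, without advancing time (a new reading comes with each control period).
- arm.get_image(name): name is "side" or "top"; returns the picture (420x560x3 uint8, red, green, blue); there is no depth.
- arm.get_calibration(name): a dict with "intrinsics" (3x3 intrinsics, pixels), "pose" (4x4, takes a point from camera to world coordinates). Camera axes: x right, y up, looking along -z (the intrinsics and any distortion apply to the point x, -y, -z); pixel columns grow to the right and rows downward; lengths in m; the calibration is good to about 2 mm. A picture is of the moment at which its call begins. get_calibration takes no time and is no camera call.
- arm.sign_off(): hands the job in; it is judged then, once.
Trained networks look in the newest picture that a camera, given by its name, has taken for a name from the list of things; names that differ only in an ending like _2 or _b are one class to them, and where a whole thing is asked for, a point or a joint stands for the part that bears it (a point fixed in the world has none). Each returns a list of dicts, best first, with "conf" (0 to 1); they miss things now and then, are a little off and sometimes report something else, mostly with a low value. They report only what shows in the picture. A call takes as long as a camera call.
- arm.look_for(camera, query): "point" ([row, column] in pixels, amid what is visible of it).
- arm.silhouettes(camera, query): "region" (420x560 bool, what is visible of it) and "point" ([row, column] in pixels, amid what is visible of it).
- arm.place_of(camera, query): "point" ([row, column] in pixels: a listed point, or the origin of a listed thing).
The state is a dict: "clock": time; "joints": joint angles; "dq": joint speeds; "joint_efforts": joint torques, N m; "position": TCP position; "ee_rot": TCP orientation; "force": force on the tool from outside, world axes, zero at the start; "ft_torque": the same for the moment, N m; "width": opening from 0.0 (shut) to 1.0 (fully open); "gripper_force": force on a finger pad.
Only numpy, scipy, OpenCV 4.12 (cv2) and the standard library are available. Lean on these libraries where they do the work, as an engineer would, in place of code of your own. Each camera call takes 0.05 s, during which the arm holds its last target. There are 200 camera calls.

## Working session

There is one attempt and no reset: what is moved stays moved. The work goes in short steps, Python scripts to look and compute and a shell command to move; the robot and the scene stay as the last step left them, time stands still between calls to the robot, and variables do not carry over. Pictures are saved under pics/ and viewed, at most 10 in all, crops included, and the job is handed in when it is done.

```bash
mkdir -p pics; cat > h.py <<'E'
import numpy as np, cv2
from cell import arm
def ray(cam,p):
    c=arm.get_calibration(cam);K=np.array(c["intrinsics"]);T=np.array(c["pose"])
    d=np.linalg.inv(K)@[p[1],p[0],1.];d=np.array([d[0],-d[1],-d[2]])
    return T[:3,3],T[:3,:3]@d
def onz(cam,p,z):
    o,d=ray(cam,p);return o+d*(z-o[2])/d[2]
def proj(cam,X):
    c=arm.get_calibration(cam);K=np.array(c["intrinsics"]);T=np.array(c["pose"])
    q=T[:3,:3].T@(np.array(X)-T[:3,3]);q=K@[q[0],-q[1],-q[2]];return q[1]/q[2],q[0]/q[2]
def tri(p1,p2):
    (a,u),(b,v)=ray("top",p1),ray("side",p2)
    s=np.linalg.lstsq(np.c_[u,-v],b-a,rcond=None)[0]
    return (a+s[0]*u+b+s[1]*v)/2,np.linalg.norm(a+s[0]*u-b-s[1]*v)
def save(n,im):cv2.imwrite(f"pics/{n}.png",im[:,:,::-1])
E
python3 - <<'E'
from h import *
np.set_printoptions(precision=4,suppress=True)
s=arm.observe();print({k:np.round(v,3) for k,v in s.items()})
a=arm.get_image("top");b=arm.get_image("side")
save("top0",a);save("side0",b)
for c in("top","side"):
    print(c,np.array(arm.get_calibration(c)["pose"])[:3,3],np.array(arm.get_calibration(c)["intrinsics"])[0,0])
zs=dict(fixture=0,knob=.115,collar_centre=.086,handle_grip=.071)
for q,z in zs.items():
    P={}
    for c in("top","side"):
        r=arm.place_of(c,q)
        for x in r[:2]:print(q,c,np.round(x["point"],1),round(x["conf"],2),onz(c,x["point"],z))
        if r:P[c]=r[0]["point"]
    if len(P)==2:print("   tri",tri(P["top"],P["side"]))
E
```

```text
{'clock': np.float64(0.0), 'joints': array([-1.412,  0.435,  0.025,  1.574, -0.012,  1.134, -0.075]), 'dq': array([ 0.002, -0.001,  0.   ,  0.   ,  0.002,  0.002,  0.001]), 'joint_efforts': array([ -0.   , -66.785,   0.985, -31.446,  -0.061,   0.043,   0.   ]), 'position': array([0.162, 0.603, 0.404]), 'ee_rot': array([-0.41 , -3.115,  0.002]), 'force': array([ 0.03 , -1.083, -0.676]), 'ft_torque': array([ 0.024, -0.01 , -0.019]), 'gripper_force': np.float64(0.0), 'width': np.float64(1.0)}
top [ 0.4784 -0.002   1.4818] 412.1822275053993
side [ 0.5131 -1.1165  0.7646] 504.61987094004627
fixture top [208.6 270.6] 0.67 [0.5788 0.0423 0.    ]
fixture side [229.1 292. ] 0.87 [0.5736 0.0412 0.    ]
fixture side [240.  353.9] 0.44 [ 0.7344 -0.0217  0.    ]
   tri (array([ 0.5762,  0.0423, -0.0006]), np.float64(0.005252095839970588))
knob top [200.6 285.4] 0.6 [ 0.5981 -0.0102  0.115 ]
knob side [203.6 298.9] 0.67 [ 0.5885 -0.017   0.115 ]
knob side [231.4 300.5] 0.17 [ 0.5836 -0.1439  0.115 ]
   tri (array([ 0.5937, -0.0101,  0.1113]), np.float64(0.009417283477646973))
collar_centre top [205.1 284.9] 0.63 [ 0.5853 -0.0087  0.086 ]
collar_centre side [211.6 297.6] 0.89 [ 0.5858 -0.0082  0.086 ]
collar_centre side [198.2 289.1] 0.69 [0.5674 0.0624 0.086 ]
   tri (array([ 0.5855, -0.0087,  0.0863]), np.float64(0.0004895548042004003))
handle_grip top [214.5 253.6] 0.69 [0.5533 0.0983 0.071 ]
handle_grip top [206.4 283.1] 0.37 [ 0.5819 -0.0027  0.071 ]
handle_grip side [197.9 287.8] 0.72 [0.5651 0.0904 0.071 ]
   tri (array([0.5595, 0.0986, 0.066 ]), np.float64(0.0119050376400291))
```

```bash
python3 - <<'E'
import cv2
a=cv2.imread("pics/top0.png")[120:300,180:380];b=cv2.imread("pics/side0.png")[130:290,200:420]
cv2.imwrite("pics/a.png",cv2.resize(a,None,fx=3.3,fy=3.3,interpolation=2)[:600,:800])
cv2.imwrite("pics/b.png",cv2.resize(b,None,fx=3.6,fy=3.6,interpolation=2)[:600,:800])
E
```

```text
(no output)
```

View pics/a.png

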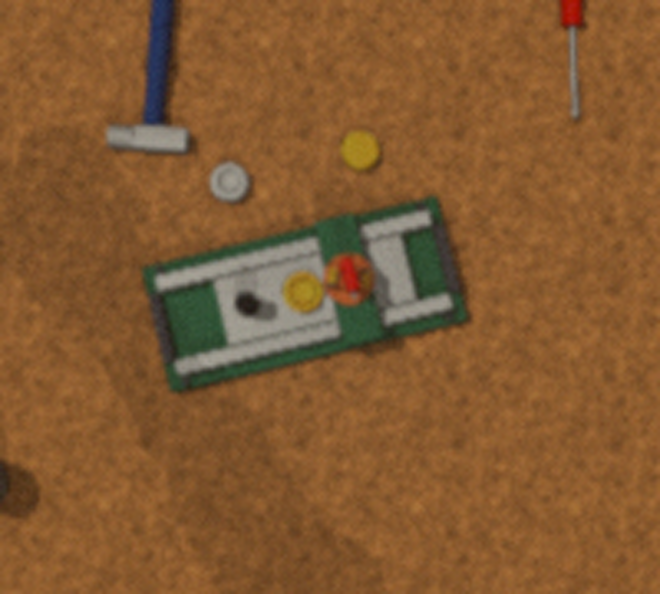

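View pics/b.png

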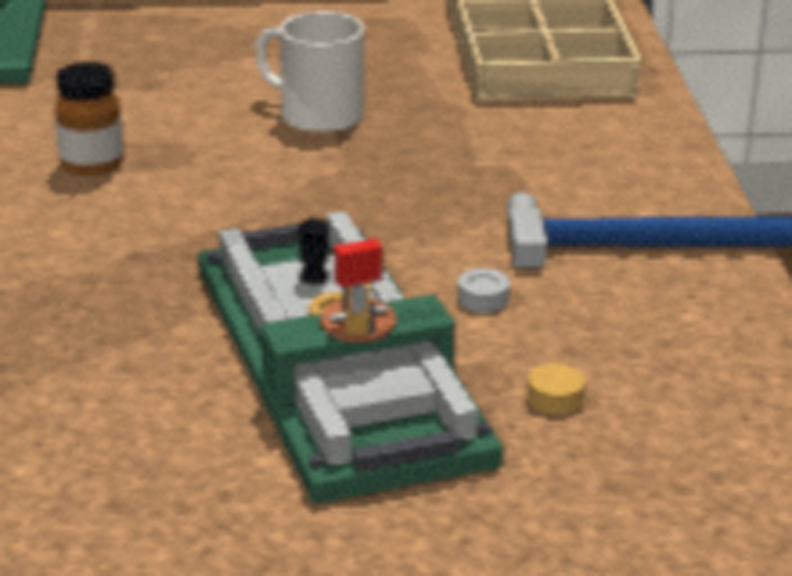

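The top crop shows the slide with +y to the left: base corners near crop (435,198), (468,320), (175,390) and (145,268), knob near (349,278), black post near (247,303). The side crop shows the knob at (358,263) and the post at (313,250). I'll refine the pose from colour masks.

```bash
python3 - <<'E'
from h import *
np.set_printoptions(precision=4,suppress=True)
C=[(198,435),(320,468),(390,175),(268,145)]
W=np.array([onz("top",(120+(r+.5)/3.3-.5,180+(c+.5)/3.3-.5),.02)[:2] for r,c in C]);print(W,W.mean(0))
e=lambda v:np.arctan2(v[1],v[0])
print("len",np.linalg.norm(W[3]-W[0]),np.linalg.norm(W[1]-W[0]),"yaw from y edges",e(W[3]-W[0])-np.pi/2,e(W[2]-W[1])-np.pi/2,"x edges",e(W[0]-W[1]),e(W[3]-W[2]))
P={}
for c in("top","side"):
    im=cv2.imread(f"pics/{c}0.png").astype(int);B,G,R=im[...,0],im[...,1],im[...,2]
    m=(R>130)&(G<50)&(B<60)
    m[:170]=0;m[240:]=0;m[:,:260]=0;m[:,330:]=0
    r,q=np.nonzero(m);P[c]=(r.mean(),q.mean());print(c,m.sum(),P[c])
    ev,V=np.linalg.eigh(np.cov(np.c_[r,q].T));print(ev,V[:,1])
    if c=="top":
        a=onz(c,P[c],.13);d=onz(c,np.array(P[c])+V[:,1]*4,.13)-a;print("knob top",a,"dir",np.degrees(e(d)))
    k=(R+G+B<130);k[:185]=0;k[225:]=0;k[:,:245]=0;k[:,295:]=0;r,q=np.nonzero(k);print("black",k.sum(),r.min(),r.max(),q.min(),q.max(),r.mean(),q.mean())
    for z in(.071,.088):print(onz(c,(r.mean(),q.mean()),z))
print(tri(P["top"],P["side"]), onz("side",P["side"],.115),onz("top",P["top"],.125))
E
```

```text
[[ 0.6819 -0.1031]
 [ 0.5502 -0.1389]
 [ 0.4726  0.1753]
 [ 0.604   0.2097]] [0.5772 0.0357]
len 0.32235946014508327 0.13644902733635123 yaw from y edges 0.24428430499943632 0.24218715417814307 x edges 0.2653464142176594 0.2561009729374575
top 39 (np.float64(202.71794871794873), np.float64(285.38461538461536))
[1.4119 7.3546] [-0.9649 -0.2627]
knob top [ 0.5898 -0.0101  0.13  ] dir 15.565277771027763
black 27 209 224 252 294 213.14814814814815 260.1111111111111
[0.5581 0.076  0.071 ]
[0.5572 0.0751 0.088 ]
side 36 (np.float64(200.36111111111111), np.float64(298.4166666666667))
[ 2.7302 13.8714] [-0.3947  0.9188]
black 117 191 211 256 290 199.05128205128204 285.7521367521368
[0.5592 0.0844 0.071 ]
[0.5581 0.055  0.088 ]
(array([ 0.5891, -0.0101,  0.1206]), np.float64(0.0028040876892928284)) [ 0.5884 -0.0006  0.115 ] [ 0.5902 -0.0101  0.125 ]
```

```bash
cat >> h.py <<'E'
from scipy.spatial.transform import Rotation as Ro
AX=np.array([.5892,-.0105]);YAW=.25
def go(xy,z,yang):
    s=arm.observe();R=Ro.from_rotvec(s["ee_rot"]).as_matrix();p=np.array(s["position"])
    d=R.T@(np.array([*xy,z+.159])-p)
    roll=-((yang-np.arctan2(R[1,1],R[0,1])+np.pi)%(2*np.pi)-np.pi)
    print("t",round(float(s["clock"]),2),"grasp",np.round(p+.159*R[:,2],4),"zaxis",np.round(R[:,2],3),"shift",np.round(d,4),"roll",round(roll,3),"F",np.round(s["force"],1),"tq",np.round(s["ft_torque"],2),"w",round(float(s["width"])*.0918,4),"gf",round(float(s["gripper_force"]),1),"q",np.round(s["joints"],2))
E
python3 -c "
from h import *
go(AX,.2,YAW+.02-np.pi/2)"
python3 -m inch '0 0 -0.02 0.15 0.09; 0 0 -0.02 0.3 0.09'
```

```text
t 0.5 grasp [0.1618 0.6037 0.2457] zaxis [ 0. -0. -1.] shift [-0.5719 -0.4826  0.0457] roll 2.61 F [-0.5  0.2  0.3] tq [-0.02  0.03 -0.  ] w 0.0917 gf 0.0 q [-1.41  0.43  0.03  1.57 -0.01  1.13 -0.08]
clock: 0.7
position: [0.162, 0.6042, 0.427]
ee_rot: [-0.88, -3.015, -0.005]
force: [0.7, -0.3, -0.1]
width: 0.982
gripper_force: 0.0
```

```bash
python3 -c "
from h import *
go(AX,.26,YAW+.02-np.pi/2)"
```

```text
t 0.7 grasp [0.1621 0.6047 0.268 ] zaxis [ 0.     0.003 -1.   ] shift [-0.6907 -0.2885  0.0061] roll 2.304 F [ 0.7 -0.3 -0.1] tq [ 0.01  0.01 -0.01] w 0.0901 gf 0.0 q [-1.46  0.42  0.09  1.55 -0.04  1.18 -0.35]
```

```bash
F='-0.69 -0.2885 0 0 0.06'
python3 -m inch '-0.69 -0.2885 0 0 0.06;-0.69 -0.2885 0 0 0.06;-0.69 -0.2885 0 0 0.06;-0.69 -0.2885 0 0 0.06;-0.69 -0.2885 0 0 0.06' >/dev/null
python3 -c "
from h import *
go(AX,.26,YAW+.02-np.pi/2)"
```

```text
t 1.2 grasp [0.3065 0.3975 0.266 ] zaxis [ 0.     0.001 -1.   ] shift [-0.4566 -0.1946  0.0058] roll 2.31 F [ 1.2 -0.4  0.8] tq [ 0.   -0.08  0.  ] w 0.0607 gf 0.0 q [-1.16  0.21  0.17  1.85 -0.04  1.08  0.03]
```

```bash
python3 -m inch '-0.456 -0.1946 0 0 0.06;-0.456 -0.1946 0 0 0.06;-0.456 -0.1946 0 0 0.06;-0.456 -0.1946 0 0 0.06;-0.456 -0.1946 0 0 0.06' >/dev/null
python3 -c "
from h import *
go(AX,.26,YAW+.02-np.pi/2)"
```

```text
t 1.7 grasp [0.4488 0.1919 0.2661] zaxis [ 0.001  0.001 -1.   ] shift [-0.2267 -0.0964  0.0061] roll 2.31 F [0.7 0.8 0.6] tq [ 0.01 -0.05 -0.04] w 0.0603 gf 0.0 q [-0.79  0.19  0.33  1.89 -0.07  1.07  0.58]
```

```bash
python3 -m inch '0 0 0 0.15 0.06;0 0 0 0.3 0.06;0 0 0 0.45 0.06;0 0 0 0.6 0.06;0 0 0 0.75 0.06' >/dev/null
python3 -m inch '0 0 0 0.15 0.06;0 0 0 0.3 0.06;0 0 0 0.45 0.06;0 0 0 0.6 0.06;0 0 0 0.75 0.06' >/dev/null
python3 -c "
from h import *
go(AX,.26,YAW+.02-np.pi/2)"
```

```text
t 2.7 grasp [0.4479 0.1937 0.2659] zaxis [ 0.  0. -1.] shift [-0.112   0.2216  0.0058] roll 0.804 F [-0.4  0.2  0.5] tq [-0.1   0.05  0.02] w 0.0602 gf 0.0 q [-0.98  0.2   0.56  1.9  -0.12  1.07 -0.87]
```

```bash
python3 -m inch '-0.112 0.2216 0 0.15 0.06;-0.112 0.2216 0 0.3 0.06;-0.112 0.2216 0 0.45 0.06;-0.112 0.2216 0 0.6 0.06;-0.112 0.2216 0 0.8 0.06' >/dev/null
python3 -m inch '0 0 0 0 0.06' >/dev/null
python3 -c "
from h import *
go(AX,.26,YAW+.02-np.pi/2)"
```

```text
t 3.3 grasp [ 0.5927 -0.0168  0.2661] zaxis [ 0.002 -0.005 -1.   ] shift [-0.0013 -0.0063  0.006 ] roll 0.047 F [ 1.1 -0.4  0.2] tq [-0.08  0.18 -0.03] w 0.0604 gf 0.0 q [-0.6   0.43  0.78  1.67 -0.32  1.17 -0.99]
```

```bash
python3 -m inch '-0.0013 -0.0063 0.04 0.047 0.06;-0.0013 -0.0063 0.07 0.047 0.06;-0.0013 -0.0063 0.08 0.047 0.06;-0.0013 -0.0063 0.08 0.047 0.06' >/dev/null
python3 - <<'E'
from h import *
go(AX,.12,YAW+.02-np.pi/2)
a=arm.get_image("top");b=arm.get_image("side")
r,q=map(int,proj("side",[*AX,.12]))
B=cv2.resize(b[r-35:r+35,q-45:q+45],None,fx=6,fy=6,interpolation=2)
r,q=map(int,proj("top",[*AX,.12]))
A=cv2.resize(a[r-35:r+35,q-21:q+21],None,fx=6,fy=6,interpolation=2)
save("g1",np.hstack([A,B]))
E
```

```text
t 3.7 grasp [ 0.5865 -0.0038  0.1849] zaxis [-0.002 -0.    -1.   ] shift [0.0005 0.0072 0.0648] roll 0.013 F [-0.1  0.2 -0.1] tq [-0.1   0.11  0.01] w 0.0603 gf 0.0 q [-0.59  0.51  0.74  1.79 -0.4   1.01 -0.98]
```

View pics/g1.png

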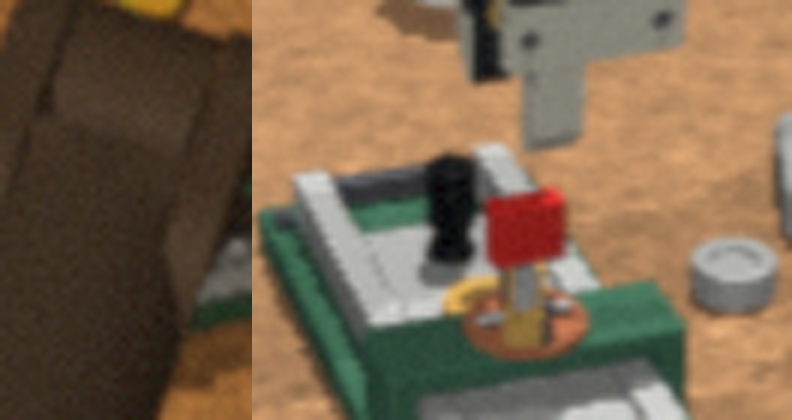

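The side view shows the near finger at (553,120), offset as expected for its +x lean from the knob (527,228), so the alignment is good.

```bash
python3 -m inch '0.0005 0.0072 0 0.013 0.06;0.0005 0.0072 0.03 0.013 0.06;0.0005 0.0072 0.055 0.013 0.06;0.0005 0.0072 0.065 0.013 0.06;0.0005 0.0072 0.065 0.013 0.06' >/dev/null
python3 -m inch '0 0 0 0 0.06' >/dev/null
python3 -c "
from h import *
go(AX,.12,YAW+.02-np.pi/2)"
```

```text
t 4.4 grasp [ 0.5906 -0.0113  0.122 ] zaxis [ 0.002 -0.    -1.   ] shift [-0.0009 -0.001   0.002 ] roll -0.001 F [ 0.3  0.4 -0.5] tq [-0.08  0.12  0.01] w 0.06 gf 0.0 q [-0.54  0.58  0.69  1.84 -0.47  0.89 -0.93]
```

```bash
python3 -m inch '0 0 0.002 0 0.02;0 0 0.002 0 0.02;0 0 0.002 0 0.006;0 0 0.002 0 0.006;0 0 0.002 0 0.006' 30
python3 -c "
from h import *
go(AX,.12,YAW+.02-np.pi/2)"
```

```text
clock: 4.9
position: [0.5897, -0.0108, 0.2779]
ee_rot: [-3.113, -0.422, -0.0]
force: [0.1, -0.1, 0.3]
width: 0.267
gripper_force: 0.0
t 4.9 grasp [ 0.5898 -0.0108  0.1189] zaxis [ 0.  0. -1.] shift [-0.0004 -0.0005 -0.0011] roll -0.0 F [ 0.1 -0.1  0.3] tq [-0.07  0.25  0.05] w 0.0245 gf 0.0 q [-0.54  0.59  0.69  1.84 -0.47  0.88 -0.92]
```

```bash
python3 -m inch '0 0 0 0 0.006;0 0 0 0 0.006;0 0 0 0 0.006' >/dev/null
python3 -c "
from h import *
go(AX,.12,YAW+.02-np.pi/2)"
```

```text
t 5.2 grasp [ 0.5897 -0.0107  0.1188] zaxis [ 0.  0. -1.] shift [-0.0004 -0.0004 -0.0012] roll -0.0 F [0.2 0.  1. ] tq [ 0.06  0.21 -0.07] w 0.014 gf 30.0 q [-0.54  0.59  0.69  1.84 -0.47  0.88 -0.92]
```

```bash
python3 -m inch '0 0 -0.006 0 0.006;0 0 -0.012 0 0.006;0 0 -0.018 0 0.006;0 0 -0.018 0 0.006;0 0 -0.018 0 0.006' >/dev/null
python3 -c "
from h import *
go(AX,.1368,YAW+.6-np.pi/2)"
```

```text
t 5.7 grasp [ 0.5895 -0.0107  0.1366] zaxis [-0.  0. -1.] shift [-0.0003 -0.0003 -0.0002] roll -0.58 F [  1.6  -0.9 -11.5] tq [-0.07 -0.6  -0.05] w 0.0139 gf 30.0 q [-0.55  0.56  0.7   1.83 -0.45  0.92 -0.94]
```

```bash
python3 -m inch '0 0 0 -0.12 0.006;0 0 0 -0.24 0.006;0 0 0 -0.36 0.006;0 0 0 -0.48 0.006;0 0 0 -0.58 0.006' >/dev/null
python3 -m inch '0 0 0 0 0.006;0 0 0.0015 0 0.006;0 0 0.0025 0 0.006;0 0 0.0025 0 0.006'
python3 -c "
from h import *
go(AX,.1368,YAW+.6-np.pi/2)"
```

```text
clock: 6.6
position: [0.5897, -0.0108, 0.2929]
ee_rot: [2.863, 1.293, -0.001]
force: [2.6, 0.5, -12.7]
width: 0.154
gripper_force: 30.0
t 6.6 grasp [ 0.5896 -0.0108  0.1339] zaxis [-0. -0. -1.] shift [-0.0001 -0.0005 -0.0029] roll -0.002 F [  2.6   0.5 -12.7] tq [ 0.09 -0.66  0.  ] w 0.0141 gf 30.0 q [-0.45  0.53  0.54  1.82 -0.34  0.88 -0.47]
```

```bash
python3 -m inch '0 0 -0.0025 0 0.006;0 0 -0.0025 -0.15 0.006;0 0 -0.0025 -0.15 0.006;0 0 0 -0.15 0.006;0 0 0.0005 -0.15 0.006' >/dev/null
python3 -m inch '0 0 0 0 0.006'
python3 -c "
from h import *
go(AX,.1368,YAW+.75-np.pi/2)"
```

```text
clock: 7.2
position: [0.5897, -0.0109, 0.2929]
ee_rot: [-2.759, -1.503, -0.0]
force: [0.2, 1.5, -7.2]
width: 0.148
gripper_force: 30.0
t 7.2 grasp [ 0.5897 -0.0109  0.1339] zaxis [ 0.  0. -1.] shift [ 0.     -0.0006 -0.0029] roll -0.002 F [ 0.2  1.5 -7.2] tq [ 0.15 -0.08 -0.02] w 0.0136 gf 30.0 q [-0.42  0.52  0.5   1.82 -0.32  0.88 -0.34]
```

```bash
for i in 1; do
python3 -m inch '0 0 0 -0.08 0.006;0 0 0 -0.08 0.006' | grep force:
python3 -m inch '0 0 0 -0.08 0.006;0 0 0 -0.08 0.006' | grep force:
python3 -m inch '0 0 0 -0.08 0.006;0 0 0 -0.08 0.006' | grep force:
done
python3 -c "
from h import *
go(AX,.1368,YAW+1-np.pi/2)"
```

```text
force: [0.4, 1.6, -5.0]
gripper_force: 30.0
force: [-0.3, 1.2, -4.0]
gripper_force: 30.0
force: [0.2, 0.8, -5.1]
gripper_force: 30.0
t 7.8 grasp [ 0.5898 -0.0109  0.1338] zaxis [ 0.  0. -1.] shift [ 0.0002 -0.0006 -0.003 ] roll -0.012 F [ 0.2  0.8 -5.1] tq [ 0.13 -0.07  0.13] w 0.0139 gf 30.0 q [-0.37  0.51  0.43  1.82 -0.27  0.87 -0.15]
```

Still on the rim at a twist of about 0.99. I'll continue in finer steps.

```bash
python3 -m inch '0 0 0 -0.05 0.006;0 0 0 -0.05 0.006' | grep ^force:
python3 -m inch '0 0 0 -0.05 0.006;0 0 0 -0.05 0.006' | grep ^force:
python3 -m inch '0 0 0 -0.04 0.006;0 0 0 -0.04 0.006' | grep ^force:
python3 -c "
from h import *
go(AX,.1368,YAW+1.13-np.pi/2)"
```

```text
force: [1.1, 0.1, -8.8]
force: [2.6, 1.0, -10.9]
force: [2.5, 0.8, -11.1]
t 8.4 grasp [ 0.5897 -0.0108  0.1334] zaxis [-0. -0. -1.] shift [ 0.0002 -0.0006 -0.0034] roll -0.003 F [  2.5   0.8 -11.1] tq [ 0.05 -0.67 -0.03] w 0.0137 gf 30.0 q [-0.35  0.51  0.39  1.81 -0.25  0.87 -0.03]
```

```bash
python3 -m inch '0 0 0.0008 0 0.006;0 0 0.0008 0 0.006' | grep -E "^force|pos"
python3 -m inch '0 0 0.0008 0 0.006;0 0 0.0008 0 0.006' | grep -E "^force|pos"
python3 -c "
from h import *
go(AX,.1368,YAW+1.13-np.pi/2)"
```

```text
position: [0.5897, -0.0108, 0.2917]
force: [3.0, 0.3, -12.1]
position: [0.5897, -0.0108, 0.291]
force: [2.6, 1.5, -11.3]
t 8.8 grasp [ 0.5897 -0.0108  0.132 ] zaxis [-0. -0. -1.] shift [ 0.0002 -0.0006 -0.0048] roll -0.001 F [  2.6   1.5 -11.3] tq [ 0.09 -0.57  0.04] w 0.0137 gf 30.0 q [-0.35  0.51  0.39  1.82 -0.25  0.86 -0.03]
```

```bash
python3 -m inch '0 0 0.001 0 0.006;0 0 0.001 0 0.006' | grep -E "^force|pos"
python3 -m inch '0 0 0.0008 0 0.006;0 0 0.0008 0 0.006' | grep -E "^force|pos"
python3 -c "
from h import *
go(AX,.1368,YAW+1.13-np.pi/2)"
```

```text
position: [0.5897, -0.0108, 0.29]
force: [2.9, 1.7, -11.5]
position: [0.5897, -0.0109, 0.2893]
force: [2.9, 1.8, -9.8]
t 9.2 grasp [ 0.5897 -0.0108  0.1303] zaxis [-0.  0. -1.] shift [ 0.0003 -0.0006 -0.0065] roll -0.0 F [ 2.9  1.8 -9.8] tq [ 0.11 -0.58  0.  ] w 0.0139 gf 30.0 q [-0.35  0.51  0.39  1.82 -0.25  0.86 -0.03]
```

```bash
python3 -m inch '0 0 0.0005 0 0.006;0 0 0.0005 0 0.006' | grep -E "^force|pos"
python3 -m inch '0 0 0.0004 0 0.006;0 0 0.0004 0 0.006' | grep -E "^force|pos"
```

```text
position: [0.5897, -0.0109, 0.2891]
force: [1.3, 1.4, -6.6]
position: [0.5897, -0.0109, 0.289]
force: [-0.6, 1.3, -0.0]
```

The pin is on the notch floor, which carries the full spring load. Releasing and backing up.

```bash
python3 -m inch '0 0 0 0 0.02;0 0 0 0 0.03;0 0 0 0 0.05;0 0 0 0 0.05;0 0 0 0 0.05' | grep -E "^force|pos|wid"
python3 -m inch '0 0 -0.03 0 0.05;0 0 -0.06 0 0.05;0 0 -0.09 0 0.05;0 0 -0.1 0 0.05;0 0 -0.1 0 0.05' | grep -E "^force|pos|wid"
python3 - <<'E'
from h import *
HX=AX+.11*np.array([-np.sin(YAW),np.cos(YAW)]);print(HX)
go(HX,.2,YAW+np.pi)
b=arm.get_image("side")
r,q=map(int,proj("side",[*AX,.1]))
save("k2",cv2.resize(b[r-40:r+35,q-50:q+50],None,fx=8,fy=8,interpolation=2))
for c in("side",):
  for n in("knob","handle_grip"):
    for x in arm.place_of(c,n)[:2]:print(n,np.round(x["point"],1),round(x["conf"],2))
print([np.round(proj("side",[*AX,z]),1) for z in(.115,.1265)],np.round(proj("side",[*HX,.071]),1))
E
```

```text
position: [0.5898, -0.0109, 0.2885]
force: [-0.1, 0.5, -0.6]
width: 0.513
position: [0.5901, -0.011, 0.3898]
force: [-0.9, 0.6, -1.3]
width: 0.544
[0.56198556 0.09608037]
t 10.6 grasp [ 0.5905 -0.0109  0.2308] zaxis [ 0.003  0.    -1.   ] shift [ 0.0997 -0.048   0.0308] roll 2.701 F [-0.9  0.6 -1.3] tq [-0.12  0.09  0.05] w 0.05 gf 0.0 q [-0.38  0.4   0.44  1.71 -0.19  1.07 -0.08]
knob [196.4 297.7] 0.56
handle_grip [196.8 286.4] 0.68
[array([202.3, 299. ]), array([198.4, 299. ])] [196.9 286.6]
```

View pics/k2.png

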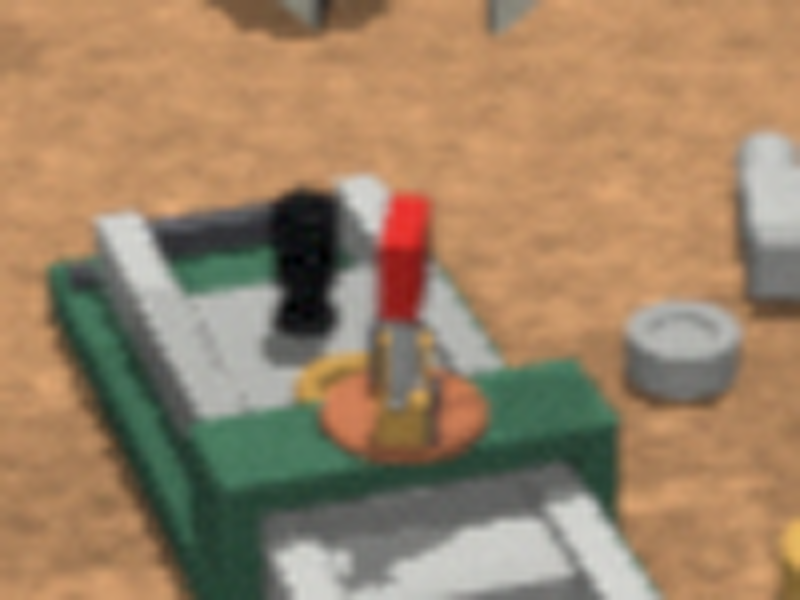

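The side view shows the red knob standing raised and turned end-on at (405,255), its pin in the notch, and the black post at (305,260). The knob keeps its notch with the hand off. Now the post, with the fingers closing along fixture x.

```bash
python3 -m inch '0.0997 -0.048 0 -0.1 0.05;0.0997 -0.048 0 -0.2 0.05;0.0997 -0.048 0 -0.3 0.05;0.0997 -0.048 0 -0.44 0.05;0.0997 -0.048 0 -0.44 0.05' >/dev/null
python3 -m inch '0 0 0 0 0.05;0 0 0 0 0.05'>/dev/null
python3 -c "
from h import *
HX=AX+.11*np.array([-np.sin(YAW),np.cos(YAW)])
go(HX,.078,YAW)"
```

```text
t 11.45 grasp [0.5614 0.0954 0.2289] zaxis [-0.001 -0.    -1.   ] shift [0.0005 0.0007 0.1509] roll -0.005 F [-0.3 -0.6  0. ] tq [-0.06  0.03 -0.01] w 0.0501 gf 0.0 q [-0.49  0.36  0.31  1.75 -0.13  1.05  0.11]
```

```bash
python3 -m inch '0 0 0.045 0 0.05;0 0 0.09 0 0.05;0 0 0.125 0 0.05;0 0 0.15 0 0.05;0 0 0.15 0 0.05' |grep -E "^force|pos"
python3 -m inch '0 0 0 0 0.035;0 0 0 0 0.015;0 0 0 0 0.015;0 0 0 0 0.015;0 0 0 0 0.015' 20 | grep -E "^force|pos"
python3 -c "
from h import *
HX=AX+.11*np.array([-np.sin(YAW),np.cos(YAW)])
go(HX,.078,YAW)"
```

```text
position: [0.5601, 0.0955, 0.2351]
force: [-0.6, 0.2, -0.4]
position: [0.5623, 0.0964, 0.2397]
force: [0.8, -0.7, 6.9]
t 12.45 grasp [0.5628 0.0965 0.0807] zaxis [ 0.003  0.001 -1.   ] shift [-0.0002 -0.0004  0.0027] roll -0.001 F [ 0.8 -0.7  6.9] tq [-0.02 -0.21 -0.04] w 0.0238 gf 20.0 q [-0.45  0.54  0.26  1.9  -0.2   0.72  0.17]
```

```bash
python3 -m inch '0.004 0 0 0 0.015;0.01 0 0 0 0.015;0.016 0 0 0 0.015;0.022 0 0 0 0.015' |grep -E "^force|pos"
python3 -m inch '0.007 0 0 0 0.015;0.014 0 0 0 0.015;0.021 0 0 0 0.015;0.028 0 0 0 0.015;0.034 0 0 0 0.015' |grep -E "^force|pos"
python3 -c "
from h import *
HX=AX+.17*np.array([-np.sin(YAW),np.cos(YAW)])
go(HX,.078,YAW)"
```

```text
position: [0.5572, 0.1168, 0.2397]
force: [2.6, -3.2, 6.5]
position: [0.5488, 0.15, 0.2397]
force: [1.8, -3.3, 6.5]
t 13.35 grasp [0.5493 0.15   0.0807] zaxis [ 0.003  0.    -1.   ] shift [ 0.0045 -0.0006  0.0027] roll -0.002 F [ 1.8 -3.3  6.5] tq [-0.75 -0.44  0.03] w 0.0232 gf 20.0 q [-0.55  0.54  0.26  1.9  -0.2   0.72  0.08]
```

The carriage is sliding freely. Now out to its stop.

```bash
python3 -m inch '0.002 0 0 0 0.015;0.004 0 0 0 0.015;0.004 0 0 0 0.015' |grep -E "^force|pos"
python3 -m inch '0.001 0 0 0 0.015;0.002 0 0 0 0.015;0.002 0 0 0 0.015' |grep -E "^force|pos"
python3 -m inch '0.001 0 0 0 0.015;0.0015 0 0 0 0.015;0.0015 0 0 0 0.015' |grep -E "^force|pos"
```

```text
position: [0.5477, 0.1542, 0.2397]
force: [2.9, -1.2, 6.8]
position: [0.5475, 0.1549, 0.2397]
force: [3.5, -5.3, 5.9]
position: [0.5475, 0.1552, 0.2397]
force: [3.3, -8.0, 6.7]
```

```bash
python3 -m inch '0.001 0 0 0 0.015;0.002 0 0 0 0.015;0.002 0 0 0 0.015' |grep -E "^force|pos"
python3 -m inch '0 0 0 0 0.03;0 0 0 0 0.05;0 0 0 0 0.05;0 0 0 0 0.05' |grep -E "^force|pos|wid"
python3 -m inch '0 0 -0.04 0 0.05;0 0 -0.08 0 0.05;0 0 -0.12 0 0.05;0 0 -0.15 0 0.05;0 0 -0.15 0 0.05' |grep -E "^force|pos|wid"
python3 - <<'E'
from h import *
HX=AX+.17*np.array([-np.sin(YAW),np.cos(YAW)])
go(HX,.2,YAW)
b=arm.get_image("side")
r,q=map(int,proj("side",[*AX,.1]))
save("k3",cv2.resize(b[r-45:r+30,q-60:q+40],None,fx=8,fy=8,interpolation=2))
for x in arm.place_of("side","handle_grip")[:2]:print(np.round(x["point"],1),round(x["conf"],2))
print(np.round(proj("side",[*HX,.071]),1))
E
```

```text
position: [0.5473, 0.1556, 0.2397]
force: [5.7, -12.6, 6.0]
position: [0.5451, 0.1602, 0.2383]
force: [0.1, 0.4, 0.3]
width: 0.524
position: [0.5464, 0.16, 0.3928]
force: [1.0, -0.1, 0.2]
width: 0.544
t 15.45 grasp [0.5474 0.1605 0.2338] zaxis [ 0.007  0.003 -1.   ] shift [-0.0059 -0.001   0.0338] roll -0.001 F [ 1.  -0.1  0.2] tq [-0.07  0.05  0.02] w 0.0499 gf 0.0 q [-0.62  0.36  0.32  1.75 -0.13  1.05 -0.  ]
[187.  279.1] 0.83
[213.1 334.2] 0.6
[187.  280.4]
```

View pics/k3.png

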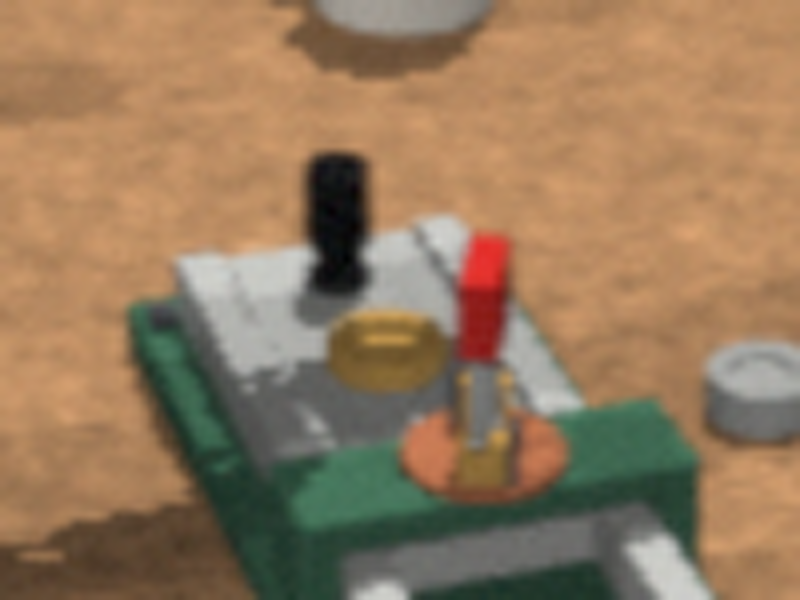

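The post is at (338,220), with the carriage fully out at its stop. The knob at (485,295) is still retracted in its notch, and the gripper is clear of everything.

```bash
python3 -m inch '0 0 0 0 0.05;0 0 0 0 0.05' >/dev/null; python3 -c "
from cell import arm
print(arm.sign_off())"
```

```text
the job is handed in; nothing more can be done
None
```

The job is handed in: the knob stays retracted in its rest notch (twist about 1.13 rad) with the hand off, the carriage is fully out against its stop, and the gripper is clear; the robot clock stood at about 16 s.

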